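Clear the flange off the counting scale and press the sunken tare key

ROBOT

A 6-joint arm with a two-finger parallel gripper is mounted at the origin on the work surface. World frame = base frame: x ahead of the robot, y to its left, z up, the work surface at z = 0. Lengths are in mm, angles in rad, forces in N, time in s.
With the tool pointing down it reaches from about 225 to 725 mm from the base axis. Payload 3.1 kg.
Tool frame: the origin (TCP) lies between the finger pads; the fingertips stand robot.tips_ahead ahead of it and the grasp point (between the pads) lies 6 mm ahead of it (robot.tips_ahead is the distance from the TCP to the fingertips, in mm); z points along the fingers, y is the line along which they close (so a half turn about z gives the same grasp; the last joint's range is limited). The gripper opens to 85 mm and grips with 20 to 120 N. Pads are 22 mm wide; open, the fingers measure 114 mm over their backs; the gripper's body (76 mm by 85 mm) begins 54 mm behind the grasp point. The pads swing forward as they close: fully open they stand 13 mm farther back than shut.
Start: joints at [-1.47, 0.048, 0.099, 1.622, 0, 1.443], TCP at [119.06, -511.314, 256.312] pointing down, gripper open.
Joint ranges: [-2.91, 2.91], [-0.99, 1.94], [-1.21, 1.42], [-2.12, 2.29], [-1.49, 1.47], [-3.14, 3.14]. Speed limits (rad/s): [2.79, 2.79, 3.14, 3.14, 3.14, 3.14].

INTERFACE

Orientations are given as a 3x3 rotation matrix whose columns are the frame's x, y, z axes.
In Python, from workcell import status, optics, robot, boxes_of gives the robot as it stands.
- The arm moves only by the tool send_rows, never from a script. Its argument "deltas" is text: rows parted by semicolons, each of 5 numbers parted by spaces: the shift along the tool's x, y, z in units of 20 mm (1.0 is 20 mm), then the turn about the tool's z in units of 4 degrees (1.0 is 4 degrees), then the gripper's target within -1 to 1 (fully open at 1, half-way at 0, shut at -1). A call has 1 to 10 rows; each row shifts and turns the commanded pose from where the row before left it, along the tool's axes as they then stand; what a row does not reach is not made up. A row lasts 1/12 s, in which the tool goes at most 41.7 mm and 7.16 degrees, less where a joint would pass 70% of its speed; a pose out of reach is approached as far as the arm can. A call with a number of a shift or a turn outside -1 to 1 is refused whole. A call with a gripper value outside its range is refused whole. The fingers move at their own pace and stop on an object; "squeeze" is the grip in N (left out, the last holds). Time passes only in rows, so rows that do not move let the fingers close. It gives the time, the measured TCP pose, the force, the opening and the grip force at its end, in the units of the state.
- status.sense(): the state, without advancing time (a new reading comes with each control period).
- optics.camera(name): name is "scene" or "top" or "wrist"; returns (picture, depth): 384x512x3 uint8, blue, green, red; 384x512 float32, mm along the optical axis (not along the pixel's ray), 0 where there is no reading.
- optics.camera_info(name): a dict with "fx", "fy", "cx", "cy" (pixels), "world_from_camera" (4x4, takes a point from camera to world coordinates). Camera axes: x right, y down, z forward; pixel columns grow to the right and rows downward; lengths in mm; the calibration is good to about 2 mm. A picture is of the moment at which its call begins: read the wrist's pose just before it. camera_info takes no time and is no camera call; for the wrist camera it gives the pose at the moment of the call.
- robot.hand_in(): hands the job in; it is judged then, once.
Trained networks look in the newest picture that a camera, given by its name, has taken for a name from the list of things; names that differ only in an ending like _2 or _b are one class to them, and where a whole thing is asked for, a point or a joint stands for the part that bears it (a point fixed in the world has none). Each returns a list of dicts, best first, with "conf" (0 to 1); they miss things now and then, are a little off and sometimes report something else, mostly with a low value. They report only what shows in the picture. A call takes as long as a camera call. They do not tell look-alikes from the thing itself.
- boxes_of(camera, name): "pixel" ([column, row] in pixels, amid what is visible of it).
The state is a dict: "time": time; "joints": joint angles; "joint_velocities": joint speeds; "tau": joint torques, N m; "tcp_pos": TCP position; "tool_rot": TCP orientation; "contact_force": force on the tool from outside, world axes, zero at the start; "ft_torque": the same for the moment, N m; "finger_gap": opening from 0.0 (shut) to 1.0 (fully open); "grip_force": force on a finger pad.
Only numpy, scipy, OpenCV 4.12 (cv2) and the standard library are available. Lean on these libraries where they do the work, as an engineer would, in place of code of your own. Each camera call takes 0.05 s, during which the arm holds its last target. There are 200 camera calls.

TASK

The empty bin on the counting scale has to be tared, but a flange has been left lying over the tare key, the square one at the bottom of the square well. With the fingertips push the flange sideways along the scale's control deck until neither key well is covered, leaving it lying flat on the deck - slide it, do not pick it up - then reach down into the square well, press the tare key right down, hold it for about a second and let go. Do not press the round power key, and leave the bin and the other things on the bench where they are.

Things in the scene. Friction and masses are not known exactly. Their poses are not given: they have to be found in the camera images.
- scale: Grey scale fixed to the bench, 320 x 440 mm (x, y), origin under its centre; front is -x. Control deck: x -154 to -5 mm, 60 mm above the bench, with an 8 mm high rim at the front and both ends (inner faces x = -154, y = +/-214). Steel pan, x -2 to 122, 20 mm above the deck; display behind it 75 mm above the deck. Key wells at x = -85, y = +60 and -60: either may be the tare.
- tare_mouth (a point): Centre of the mouth of the tare key's square well, level with the deck; axes as the scale's. The well is 48 x 48 mm with upright walls, in a black 60 x 60 mm plate flush with the deck. The white square key, 30 x 30 mm, lies at its centre, its top 18 mm below the deck; it moves 6 mm straight down on a spring. At the start the flange covers this well.
- tare_key (a joint): Travel of the tare key, m: 0 released, 0.006 fully down. Its spring needs about 1.5 N to start and 4.5 N fully down; it comes back up when let go.
- power_mouth (a point): Centre of the mouth of the power key's round well, level with the deck, 120 mm from the tare's along the scale's y; round, 48 mm across, in the same black plate. Its white round key, 30 mm across, lies 18 mm below the deck. Not to be pressed.
- power_key (a joint): Travel of the round power key, m: 0 released, 0.006 fully down. Must stay released.
- flange: Loose green steel flange lying flat on the deck over the tare well: a disc 90 mm across, 14 mm thick, with a hub 40 mm across on top (28 mm high in all), about 0.5 kg; origin at the centre of its underside, z up. It slides with friction; there is room for it on the deck between the tare well and the nearest end rim.
- bin: Loose empty black bin on the weighing pan, 85 x 150 x 50 mm (x, y, z), origin at the centre of its underside. Leave alone.
- spare: Loose green flange on the bench at the +y side of the scale, 110 mm across, 30 mm high; origin at the centre of its underside. Leave alone.
- ring: Loose brown ring on the bench at the -y side of the scale, 80 mm across, 20 mm high; origin at the centre of its underside. Leave alone.
- wrench: Loose steel wrench, 170 mm long, lying on the bench in front of the scale. Leave alone.
- tin: Loose metal can on the bench at the +y side of the scale, 70 mm across, 90 mm high; origin at the centre of its underside. Leave alone.
- mug: Loose blue mug on the bench at the -y side of the scale, 80 mm across, 90 mm high; origin at the centre of its underside. Leave alone.
- bolt: Loose steel bolt standing on its head on the bench in front of the scale, 24 mm across, 50 mm high; origin at the centre of its underside. Leave alone.
There are look-alikes about, which are no part of the job. Leave any blue, pink or purple look-alike of the flange alone.

How it is judged (in metres and radians):
On the way, in this order (a step that is already met when the one before it is completed fails the run):
1. the flange is slid clear of both wells and lies flat on the deck (horizontal distance between flange and tare_mouth above 0.071 m and horizontal distance between flange and power_mouth above 0.071 m and height (world z) of flange between 0.056 and 0.064 m and angle between flange's own z axis and vertical below 0.06 rad), for 0.2 s.
2. the tare key is held down at the bottom of its well (value of joint tare_key above 0.0048 m), for 0.7 s.
At the end, for the whole second after the job is handed in: The flange lies flat and at rest on the deck, its centre over 71 mm from the centres of both wells; both keys are up; the bin and other loose things are within 20 mm of their starts. After the flange was clear, the tare key was down at least 4.8 mm for 0.7 s (all of step 1 and linear speed of flange below 0.02 m/s and value of joint each of tare_key, power_key below 0.001 m and distance of each of bin, spare, ring, wrench, tin, mug, bolt from where it was at the start of the episode below 0.02 m); the robot touches nothing.
It fails at once if the flange is lifted or tipped (more than 8 mm off the deck or 0.25 rad) or falls off the deck (height (world z) of flange above 0.068 m or height (world z) of flange below 0.045 m or angle between flange's own z axis and vertical above 0.25 rad).
It fails at once if the round power key is pressed (more than 2.5 mm) (value of joint power_key above 0.0025 m).
It fails at once if the bin or another bystander is moved more than 20 mm (distance of any of bin, spare, ring, wrench, tin, mug, bolt from where it was at the start of the episode above 0.02 m).
It also fails if it takes over 42 s, if anything falls off the work surface, if the arm or the gripper's body presses on something with over 40 N, if the wrist force passes 120 N, or if a joint passes its speed limit or range.

## Working session

There is one attempt and no reset: what is moved stays moved. The work goes in short steps, Python scripts to look and compute and a tool call to move; the robot and the scene stay as the last step left them, time stands still between calls to the robot, and variables do not carry over. Pictures are saved under pics/ and viewed, at most 10 in all, crops included, and the job is handed in when it is done.

Besides the shell and the picture viewer there is one more tool, called as name(argument=value, ...), one argument or row to a line, values as JSON. send_rows: Moves the arm, as the interface text tells. Shifts and turns lie within -1 to 1; 1 stands for 20 mm of shift or 4 degrees of turn. Its arguments: {"type":"object","properties":{"deltas":{"type":"string"},"squeeze":{"type":"number"}},"required":["deltas"]}

```bash
mkdir -p pics
cat > h.py <<'E'
import numpy as np,cv2
from workcell import status, optics, robot, boxes_of
def pts(name,d):
    i=optics.camera_info(name);v,u=np.mgrid[:384,:512]
    P=np.stack([(u-i["cx"])*d/i["fx"],(v-i["cy"])*d/i["fy"],d,np.ones_like(d)],-1)
    W=(P@np.array(i["world_from_camera"]).T)[...,:3]; W[d==0]=np.nan
    return W
E
python3 - <<'E'
from h import *
p,d=optics.camera("top");np.savez("top",p=p,d=d);W=pts("top",d)
q,d2=optics.camera("scene")
cv2.imwrite("pics/a.png",p);cv2.imwrite("pics/b.png",q)
optics.camera("top")
for n in ["flange","tare_mouth","power_mouth","tare_key","power_key","scale","bin"]:
    for b in boxes_of("top",n)[:3]:
        c,r=map(int,b["pixel"]);print(n,b["conf"],c,r,W[r,c].round(1))
s=status.sense();print(s,robot.tips_ahead)
E
```

```text
flange 0.93 121 123 [684.7 397.   29.4]
flange 0.87 108 286 [242.9 429.8  24.8]
flange 0.8 211 186 [493.6 144.8  87.5]
power_mouth 0.87 255 184 [502.   31.7  38.2]
power_mouth 0.54 260 230 [378.3  22.1  50.7]
tare_key 0.23 341 197 [ 464.2 -203.7   -3.9]
power_key 0.68 346 147 [nan nan nan]
power_key 0.44 255 188 [490.7  32.   42.1]
power_key 0.35 258 184 [501.1  23.7  42.7]
scale 0.57 227 154 [577.3 102.1  82.1]
scale 0.4 132 163 [559.8 348.7  90.5]
bin 0.95 264 126 [648.3   3.3  84.4]
bin 0.72 348 145 [ 607.6 -229.1    4.9]
{'time': 0.5, 'joints': array([-1.46984113e+00,  4.80486949e-02,  9.91665927e-02,  1.62198404e+00,
        2.37474484e-05,  1.44298921e+00]), 'joint_velocities': array([ 0.00189885, -0.00301916,  0.00307822, -0.00276384, -0.00031571,
        0.000765  ]), 'tau': array([-1.02421760e-03, -3.38211429e+01,  3.19778609e+01,  2.59162181e-03,
       -1.67609742e-04, -2.13301036e-06]), 'tcp_pos': array([ 119.0452467 , -511.31451234,  256.26942896]), 'tool_rot': array([[ 9.73947814e-01,  2.26772255e-01,  1.65903882e-05],
       [ 2.26772253e-01, -9.73947812e-01,  7.18521533e-05],
       [ 3.24522471e-05, -6.62180079e-05, -9.99999997e-01]]), 'contact_force': array([ 0.53121843, -0.66994091, -0.51919931]), 'ft_torque': array([ 0.00446187,  0.0016067 , -0.04075789]), 'grip_force': 0.0, 'finger_gap': 0.9977551773984075} 25.0
```

View pics/a.png

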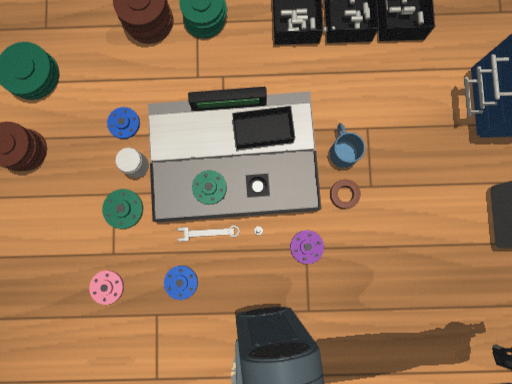

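View pics/b.png

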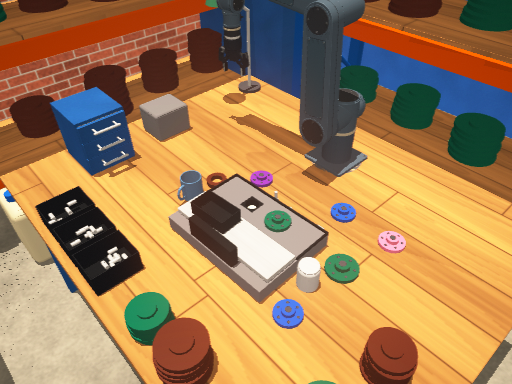

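The top view shows the flange (the green one) at about (209,186) on the deck, over the left (+y) well. The power well is at (258,185), with free deck to the left of the flange. Next I'll fit the scale's pose.

Run:
```python
from h import *
f=np.load("top.npz");p=f["p"];d=f["d"];W=pts("top",d);z=W[...,2]
b,g,r=[p[...,k].astype(int) for k in range(3)]
m=((z>50)&(z<72)).astype(np.uint8)
n,L,st,_=cv2.connectedComponentsWithStats(m);k=1+st[1:,4].argmax();M=L==k
print("deck z",np.median(z[M]),st[k])
P=W[M][:,:2].astype(np.float32)
# body footprint
roi=np.zeros_like(m);roi[85:225,146:324]=1
m2=((z>50)&(z<140)&(roi>0)).astype(np.uint8);m2=cv2.morphologyEx(m2,cv2.MORPH_OPEN,np.ones((5,5)))
n,L,st,_=cv2.connectedComponentsWithStats(m2);k=1+st[1:,4].argmax()
print("body",cv2.minAreaRect(W[L==k][:,:2].astype(np.float32)),cv2.boxPoints(cv2.minAreaRect(W[L==k][:,:2].astype(np.float32))))
# power plate and key, projected on the plane z
i=optics.camera_info("top");T=np.array(i["world_from_camera"])
def proj(u,v,h):
    D=T[:3,:3]@[(u-i["cx"])/i["fx"],(v-i["cy"])/i["fy"],1];return (T[:3,3]+D*(h-T[2,3])/D[2]).round(1)
print("cam",T[:3,3])
s=(slice(165,205),slice(235,285))
blk=(p.max(2)[s]<60).astype(np.uint8);wh=(p.min(2)[s]>170)
c=cv2.findContours(blk,0,1)[0];c=max(c,key=cv2.contourArea);R=cv2.minAreaRect(c)
u,v=R[0];print("plate",R,proj(u+235,v+165,60))
v,u=np.nonzero(wh);print("key",len(u),proj(u.mean()+235,v.mean()+165,42),z[s][wh].mean())
roi=np.zeros(m.shape,bool);roi[165:210,185:235]=1
G=roi&(g>r+25)&(g>b);Q=W[G&(z>60)]
print("flange",cv2.minEnclosingCircle(Q[:,:2].astype(np.float32)),Q.mean(0),len(Q),np.nanpercentile(Q[:,2],[5,50,95]))
H=G&(z>83);print("hub",W[H].mean(0),H.sum())
D=G&(z>66)&(z<80);print("disc",cv2.minEnclosingCircle(W[D][:,:2].astype(np.float32)))
```

```text
deck z 60.10600401190686 [ 150   92  172  130 9614]
body ((577.6806640625, 89.41143798828125), (321.3023986816406, 441.4199523925781), 2.5382416248321533) [[ 407.41266  302.79025]
 [ 426.9615  -138.19662]
 [ 747.94867 -123.96738]
 [ 728.39984  317.0195 ]]
cam [ 338.00591843   22.11785461 1249.48004897]
plate ((22.079269409179688, 16.28658676147461), (19.215089797973633, 11.374448776245117), 6.34019136428833) [506.1  25.9  60. ]
key 94 [496.4  25.4  42. ] 40.34256273451969
flange ((494.5710144042969, 152.8787841796875), 45.78070831298828) [492.6225436  151.70320644  76.36385818] 812 [70.23125274 74.51080895 88.95675682]
hub [491.98136027 151.19181502  87.92336864] 146
disc ((493.3816223144531, 152.0703125), 44.60303497314453)
```

send_rows(
  deltas="0.93 -0.92 0 0 0;0.93 -0.92 0 0 0;0.93 -0.92 0 0 0;0.93 -0.92 0 0 0;0.93 -0.92 0 0 0;0.93 -0.92 0 0 0;0.93 -0.92 0 0 0;0.93 -0.92 0 0 0;0.93 -0.92 0 0 0;0.93 -0.92 0 0 0",
)

```text
time: 1.33
tcp_pos: [259.0, -288.8, 256.5]
tool_rot: [[0.974, 0.226, 0.0], [0.226, -0.974, -0.001], [0.0, 0.001, -1.0]]
contact_force: [1.4, 0.1, 0.9]
finger_gap: 0.498
grip_force: 0.0
```

send_rows(
  deltas="0.93 -0.92 0 0 0;0.93 -0.92 0 0 0;0.93 -0.92 0 0 0;0.93 -0.92 0 0 0;0.93 -0.92 0 0 0;0.93 -0.92 0 0 0;0.93 -0.92 0 0 0;0.93 -0.92 0 0 0;0.93 -0.92 0 0 0;0.93 -0.92 0 0 0",
)

```text
time: 2.17
tcp_pos: [398.5, -67.3, 256.6]
tool_rot: [[0.974, 0.227, 0.001], [0.227, -0.974, -0.0], [0.001, 0.001, -1.0]]
contact_force: [1.0, 0.4, -0.5]
finger_gap: 0.502
grip_force: 0.0
```

send_rows(
  deltas="0.93 -0.92 0 0 0;0.93 -0.92 0 0 0;0.93 -0.92 0 0 0;0.93 -0.92 0 0 0;0.93 -0.92 0 0 0;0.93 -0.92 0 0 0;0.93 -0.92 0 0 0",
)

```text
time: 2.75
tcp_pos: [496.1, 87.7, 256.4]
tool_rot: [[0.974, 0.227, 0.0], [0.227, -0.974, -0.0], [0.0, 0.0, -1.0]]
contact_force: [0.7, -0.1, 0.5]
finger_gap: 0.503
grip_force: 0.0
```

send_rows(
  deltas="0 0 0 -1 0;0 0 0 -1 0;0 0 0 -1 0;0 0 0 -1 0;0 0 0 -1 0;0 0 0 -1 0;0 0 0 -1 0;0 0 0 -1 0;0 0 0 -1 0;0 0 0 -1 0",
)

```text
time: 3.58
tcp_pos: [495.5, 86.4, 256.4]
tool_rot: [[0.598, 0.802, 0.0], [0.802, -0.598, 0.0], [0.0, 0.0, -1.0]]
contact_force: [-0.9, -0.0, -0.6]
finger_gap: 0.498
grip_force: 0.0
```

send_rows(
  deltas="0 0 0 -1 0;0 0 0 -1 0;0 0 0 -1 0;0 0 0 -1 0;0 0 0 -1 0;0 0 0 -1 0;0 0 0 -1 0;0 0 0 -1 0;0 0 0 -1 0;0 0 0 -0.85 0",
)

```text
time: 4.42
tcp_pos: [495.5, 86.4, 256.4]
tool_rot: [[-0.047, 0.999, 0.0], [0.999, 0.047, -0.0], [-0.0, 0.0, -1.0]]
contact_force: [-0.1, 0.3, 0.0]
finger_gap: 0.502
grip_force: 0.0
```

```bash
cat >> h.py <<'E'
C=np.array([577.7,89.4]);X=np.array([np.cos(.0443),np.sin(.0443)]);Y=np.array([-X[1],X[0]])
def where():
    s=status.sense();q=s["tcp_pos"];R=s["tool_rot"]
    print("t",s["time"],"tcp",q.round(1),"scale xy",((q[:2]-C)@X).round(1),((q[:2]-C)@Y).round(1),"yaw err deg",np.degrees(np.arctan2(R[1,0],R[0,0])-.0443-np.pi/2).round(2),"F",s["contact_force"].round(1),"gap",s["finger_gap"],"tips",robot.tips_ahead)
E
python3 - <<'E'
from h import *
where()
p,d=optics.camera("wrist");cv2.imwrite("pics/c.png",p)
W=pts("wrist",d);z=W[...,2]
b,g,r=[p[...,k].astype(int) for k in range(3)]
G=(g>r+20)&(g>b)&(z>66)&(z<95)&(abs((W[...,:2]-[493,152]))<80).all(-1)
if G.any():
    D=W[G][:,:2].astype(np.float32);c,rad=cv2.minEnclosingCircle(D);c=np.array(c);print(c,rad,"scale",(c-C)@X,(c-C)@Y,G.sum())
E
```

```text
t 4.4167 tcp [495.5  86.4 256.4] scale xy -82.2 0.7 yaw err deg 0.16 F [-0.1  0.3  0. ] gap 0.5022494521968088 tips 25.0
[494.30422974 151.68811035] 44.759056091308594 scale -80.55549112303797 65.9202248097329 6929
```

View pics/c.png

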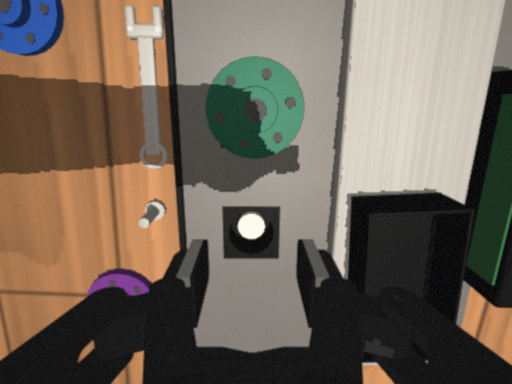

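The wrist view confirms it: flange at (255,107), round power key at (251,228), and the fingers between the two. I'll lower beside the flange.

send_rows(
  deltas="-0.1 0.08 0.8 0 0;0 0 0.8 0 0;0 0 0.8 0 0;0 0 0.8 0 0;0 0 0.8 0 0;0 0 0.8 0 0;0 0 0.8 0 0;0 0 0.8 0 0;0 0 0.8 0 0;0 0 0.8 0 0",
)

```text
time: 5.3
tcp_pos: [497.2, 84.5, 95.6]
tool_rot: [[-0.042, 0.999, 0.0], [0.999, 0.042, 0.0], [0.0, 0.0, -1.0]]
contact_force: [-0.4, 0.1, -0.8]
finger_gap: 0.501
grip_force: 0.0
```

Run:
```python
from h import *
where()
p,d=optics.camera("wrist");cv2.imwrite("pics/d.png",p)
W=pts("wrist",d);z=W[...,2];s=status.sense()["tcp_pos"]
L=W-s; a=L[...,:2]@X;c=L[...,:2]@Y
m=(abs(a)<60)&(abs(c)<15)&(z>62)
for e in (-1,1):
    k=m&(a*e>10);print(k.sum(),np.percentile(z[k],[0,1,5,50]) if k.any() else'',np.percentile(c[k],[1,99]) if k.any() else '',np.percentile(a[k],[1,99]))
```

```text
t 5.3 tcp [497.2  84.5  95.6] scale xy -80.6 -1.3 yaw err deg -0.1 F [-0.4  0.1 -0.8] gap 0.5014609477514729 tips 25.0
12978 [ 68.32908864  75.52347839  87.66996162 126.00187521] [-9.69336476 14.25229683] [-58.78716901 -10.91114876]
13096 [ 67.96762492  75.32238439  87.44315461 125.56192157] [-9.85180839 14.02765216] [10.87366279 59.16141031]
```

View pics/d.png

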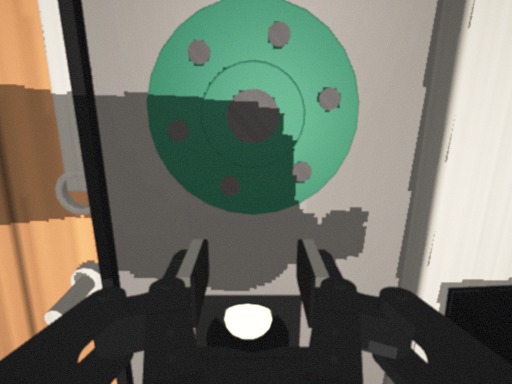

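send_rows(
  deltas="0 0 0.2 0 0;0 0 0.2 0 0;0 0 0 0 0;0.3 0 0 0 0;0.3 0 0 0 0;0.3 0 0 0 0;0.3 0 0 0 0;0.3 0 0 0 0",
)

```text
time: 6.02
tcp_pos: [496.5, 114.3, 89.2]
tool_rot: [[-0.043, 0.999, 0.002], [0.999, 0.044, -0.002], [-0.002, 0.002, -1.0]]
contact_force: [-0.2, -3.8, 3.6]
finger_gap: 0.502
grip_force: 1.8
```

send_rows(
  deltas="0.3 0 0 0 0;0.3 0 0 0 0;0.3 0 0 0 0;0.3 0 0 0 0;0.3 0 0 0 0;0.3 0 0 0 0;0 0 0 0 0",
)

```text
time: 6.6
tcp_pos: [494.6, 151.6, 88.8]
tool_rot: [[-0.045, 0.999, 0.001], [0.999, 0.045, 0.001], [0.001, 0.001, -1.0]]
contact_force: [0.2, -1.2, 2.4]
finger_gap: 0.498
grip_force: 1.4
```

```bash
cat >> h.py <<'E'
def flange(cam,n=None):
    p,d=optics.camera(cam)
    if n: cv2.imwrite(n,p)
    W=pts(cam,d);z=W[...,2];L=W[...,:2]-C;a=L@X;c=L@Y
    b,g,r=[p[...,k].astype(int) for k in range(3)]
    G=(g>r+20)&(g>b)&(z>66)&(z<95)&(a>-154)&(a<-5)&(abs(c)<214)
    q,rad=cv2.minEnclosingCircle(np.stack([a[G],c[G]],-1).astype(np.float32))
    print(cam,"flange scale",q,rad,G.sum(),"disc z",np.percentile(z[G],[5,30,95]))
E
python3 - <<'E'
from h import *
where();flange("wrist");flange("top")
E
```

```text
t 6.6 tcp [494.6 151.6  88.8] scale xy -80.2 65.9 yaw err deg 0.03 F [ 0.2 -1.2  2.4] gap 0.49799689163701977 tips 25.0
wrist flange scale (-80.3120346069336, 115.30744171142578) 45.42192459106445 31277 disc z [72.55730059 73.33236191 87.93718979]Traceback (most recent call last):
  File "<stdin>", line 2, in <module>
  File "h.py", line 19, in flange
    print(cam,"flange scale",q,rad,G.sum(),"disc z",np.percentile(z[G],[5,30,95]))
                                                    ~~~~~~~~~~~~~^^^^^^^^^^^^^^^^
    return _quantile_unchecked(
        a, q, axis, out, overwrite_input, method, keepdims, weights)
    return _ureduce(a,
                    func=_quantile_ureduce_func,
    ...<5 lines>...
                    overwrite_input=overwrite_input,
                    method=method)
    r = func(a, **kwargs)
    result = _quantile(arr,
                       quantiles=q,
    ...<2 lines>...
                       out=out,
                       weights=wgt)
    slices_having_nans = np.isnan(arr[-1, ...])
                                  ~~~^^^^^^^^^
IndexError: index -1 is out of bounds for axis 0 with size 0
```

The flange is flat and at y = 115. I'll push it another 35 mm, then back off and rise.

send_rows(
  deltas="0.25 0 0 0 0;0.25 0 0 0 0;0.25 0 0 0 0;0.25 0 0 0 0;0.25 0 0 0 0;0.25 0 0 0 0;0.25 0 0 0 0;0 0 0 0 0",
)

```text
time: 7.37
tcp_pos: [492.5, 186.8, 88.2]
tool_rot: [[-0.045, 0.999, -0.0], [0.999, 0.045, 0.002], [0.002, -0.0, -1.0]]
contact_force: [-0.9, -1.3, 2.3]
finger_gap: 0.498
grip_force: 1.1
```

send_rows(
  deltas="-0.3 0 0 0 0;-0.5 0 0 0 0;-0.5 0 0 0 0;-0.7 0 -0.8 0 0;0 0 -1 0 -0.5;0 0 -1 0 -1;0 0 0 0 -1;0 0 0 0 -1;0 0 0 0 -1;0 0 0 0 -1",
)

```text
time: 8.2
tcp_pos: [493.5, 145.1, 142.7]
tool_rot: [[-0.043, 0.999, -0.003], [0.999, 0.043, -0.0], [0.0, -0.003, -1.0]]
contact_force: [0.0, -0.4, -0.5]
finger_gap: -0.0
grip_force: 0.0
```

Run:
```python
from h import *
where();flange("wrist","pics/e.png")
```

```text
t 8.2 tcp [493.5 145.1 142.7] scale xy -81.6 59.4 yaw err deg -0.05 F [ 0.  -0.4 -0.5] gap -7.202678619740286e-06 tips 25.0
wrist flange scale (-80.86988830566406, 151.6159210205078) 44.825439453125 17606 disc z [72.55296901 73.38415446 88.09833834]
```

View pics/e.png

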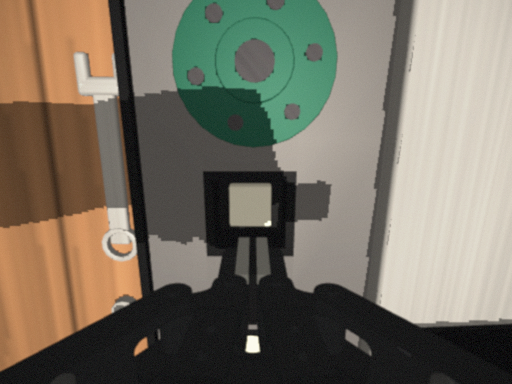

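The flange is flat and clear at y ≈ 151. The square tare key shows at (250,204), with the shut fingertips just below it in the picture. I'll measure the key.

Run:
```python
from h import *
p,d=optics.camera("wrist");W=pts("wrist",d)
s=(slice(178,232),slice(222,280));m=(p[s].min(2)>100)&(abs(W[s][...,2]-42)<5)
q=W[s][m];L=q[:,:2]-C
for v in (L@X,L@Y): print(np.percentile(v,[1,50,99]))
print(np.median(q[:,2]),m.sum())
k=p.max(2)<45;w=W[...,2];a=(W[...,:2]-C)@X;c=(W[...,:2]-C)@Y
```

```text
[-97.97184564 -83.58801784 -69.21787632]
[45.28912907 60.83253167 74.85427591]
41.74191937741196 1673
```

send_rows(
  deltas="0.05 -0.11 0.3 0 -1;0 0 0.5 0 -1;0 0 0.6 0 -1;0 0 0.6 0 -1;0 0 0.5 0 -1;0 0 0.5 0 -1;0 0 0.4 0 -1;0 0 0.2 0 -1;0 0 0 0 -1",
)

```text
time: 9.05
tcp_pos: [491.3, 146.2, 70.7]
tool_rot: [[-0.044, 0.999, -0.003], [0.999, 0.044, -0.0], [-0.0, -0.003, -1.0]]
contact_force: [-0.1, 0.1, 0.4]
finger_gap: 0.0
grip_force: 0.0
```

Run:
```python
from h import *
where()
```

```text
t 9.05 tcp [491.3 146.2  70.7] scale xy -83.8 60.5 yaw err deg -0.03 F [-0.1  0.1  0.4] gap 1.976959982629132e-05 tips 25.0
```

Tips are at z ≈ 45.7, just above the key. I'll press slowly and watch the force.

send_rows(
  deltas="0 0 0.15 0 -1;0 0 0.1 0 -1;0 0 0.1 0 -1;0 0 0.05 0 -1;0 0 0.05 0 -1;0 0 0.05 0 -1;0 0 0 0 -1",
)

```text
time: 9.63
tcp_pos: [492.9, 146.5, 62.9]
tool_rot: [[-0.044, 0.999, 0.002], [0.999, 0.044, 0.0], [0.0, 0.002, -1.0]]
contact_force: [-0.4, 0.8, 4.1]
finger_gap: 0.002
grip_force: 1.6
```

send_rows(
  deltas="0 0 0.05 0 -1;0 0 0.05 0 -1;0 0 0.05 0 -1;0 0 0 0 -1;0 0 0 0 -1",
)

```text
time: 10.05
tcp_pos: [492.9, 146.5, 60.9]
tool_rot: [[-0.044, 0.999, 0.002], [0.999, 0.044, 0.0], [0.0, 0.002, -1.0]]
contact_force: [-2.1, -0.5, 9.0]
finger_gap: 0.002
grip_force: 4.6
```

9 N is past the spring's 4.5 N, and the tips are at z ≈ 36, so the key is at the bottom. I'll hold, then release.

send_rows(
  deltas="0 0 0.1 0 -1;0 0 0 0 -1;0 0 0 0 -1;0 0 0 0 -1;0 0 0 0 -1;0 0 0 0 -1;0 0 0 0 -1;0 0 0 0 -1;0 0 0 0 -1;0 0 0 0 -1",
)

```text
time: 10.88
tcp_pos: [493.0, 146.5, 60.8]
tool_rot: [[-0.044, 0.999, 0.002], [0.999, 0.044, 0.0], [0.0, 0.002, -1.0]]
contact_force: [-5.2, -1.8, 16.7]
finger_gap: 0.001
grip_force: 8.7
```

send_rows(
  deltas="0 0 0 0 -1;0 0 0 0 -1;0 0 0 0 -1;0 0 0 0 -1;0 0 0 0 -1",
)

```text
time: 11.3
tcp_pos: [493.0, 146.5, 60.8]
tool_rot: [[-0.044, 0.999, 0.002], [0.999, 0.044, 0.0], [0.0, 0.002, -1.0]]
contact_force: [-6.2, -0.2, 17.5]
finger_gap: -0.005
grip_force: 8.7
```

send_rows(
  deltas="0 0 -0.2 0 -1;0 0 -0.4 0 -1;0 0 -0.6 0 -1;0 0 -0.8 0 -1;0 0 -1 0 -1;0 0 -1 0 -1;0 0 -1 0 -1;0 0 -1 0 -1;0 0 0 0 -1;0 0 0 0 -1",
)

```text
time: 12.13
tcp_pos: [493.0, 146.5, 178.6]
tool_rot: [[-0.044, 0.999, 0.002], [0.999, 0.044, 0.0], [0.0, 0.002, -1.0]]
contact_force: [-0.4, -0.1, 0.2]
finger_gap: -0.001
grip_force: 0.0
```

Run:
```python
from h import *
where();flange("wrist","pics/f.png")
p,d=optics.camera("wrist");W=pts("wrist",d);a=(W[...,:2]-C)@X;c=(W[...,:2]-C)@Y
for y in (60,-60):
    m=(abs(a+84)<10)&(abs(c-y)<10)&(W[...,2]<70)
    if m.any(): print(y,np.median(W[...,2][m]),m.sum())
```

```text
t 12.1333 tcp [493.  146.5 178.6] scale xy -82.1 60.8 yaw err deg -0.03 F [-0.4 -0.1  0.2] gap -0.0014778549283416846 tips 25.0
wrist flange scale (-81.94640350341797, 151.05372619628906) 44.830078125 13687 disc z [71.04134229 71.88429035 86.54454784]
60 40.77535275900152 571
-60 40.935451232433465 20
```

View pics/f.png

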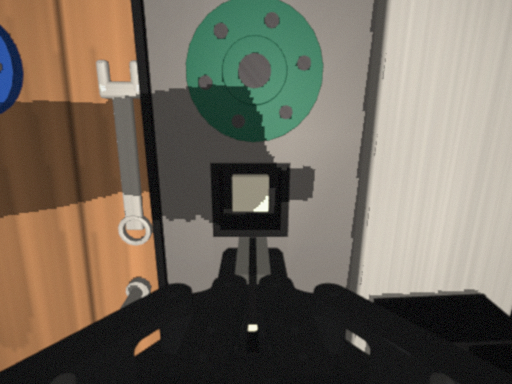

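The flange lies flat at (255,70), the tare key at (250,193) is back up, and the arm is clear of everything.

```bash
python3 -c "
from h import *
print(robot.hand_in())"
```

```text
the job is handed in; nothing more can be done
None
```

I slid the flange flat along the deck to about 90 mm from the tare well, held the tare key at the bottom for over a second, and let it spring back up. I never touched the power key and handed the job in at about 12 s; the hand-in gave no verdict.

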